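Hang the roller bin and load the loose rollers

ROBOT

A 6-joint arm with a two-finger parallel gripper is mounted at the origin on the work surface. World frame = base frame: x ahead of the robot, y to its left, z up, the work surface at z = 0. Lengths are in m, angles in rad, forces in N, time in s.
With the tool pointing down it reaches from about 0.4 to 0.825 m from the base axis. Payload 7 kg.
Tool frame: the origin (TCP) lies on the centre line of the jaws, within the pads' length; the fingertips stand 22 mm ahead of it and the grasp point (between the pads) lies 3 mm ahead of it; z points along the fingers, y is the line along which they close (so a half turn about z gives the same grasp; the last joint's range is limited). The gripper opens to 88 mm and grips with 3 to 60 N. Pads are 19 mm wide; open, the fingers measure 130 mm over their backs; the gripper's body (78 mm by 193 mm) begins 47 mm behind the grasp point.
Start: joints at [1.593, 0.359, 0.012, 0, -1.224, -0.288], TCP at [0.177, 0.651, 0.249] pointing down, gripper open.
Joint ranges: [-3.07, 3.07], [-1.43, 2.12], [-1.02, 1.25], [-3.03, 1.67], [-3.05, -0], [-3.03, 3.03]. Speed limits (rad/s): [2.39, 2.39, 3.01, 3.14, 3.14, 3.14].

INTERFACE

Orientations are given as [roll, pitch, yaw] about the fixed x, y, z axes, in that order (R = Rz(yaw) Ry(pitch) Rx(roll)).
In Python, from station import monitor, viewer, order gives the robot as it stands. The module is installed in compiled form; this text tells all that it offers.
- The arm moves only by the tool servo_tool, never from a script. Its argument "targets" is a list of rows, each an object with "angular": the turn, a rotation vector about the tool's x, y, z in degrees, a list of three; "xyz": the shift along the tool's x, y, z in cm, a list of three; "claw": the finger opening in cm, from 0 to 8.76. A call has 1 to 20 rows; each row shifts and turns the commanded pose from where the row before left it, along the tool's axes as they then stand; what a row does not reach is not made up. A row lasts 1/10 s, in which the tool goes at most 50 mm and 8.59 degrees, less where a joint would pass 70% of its speed; a pose out of reach is approached as far as the arm can. A call is refused whole if a number of a shift passes 5 or a number of a turn 8.59, either way. A call with a gripper value outside its range is refused whole. The fingers move at their own pace and stop on an object; "force" is the grip in N (left out, the last holds). Time passes only in rows, so rows that do not move let the fingers close. It gives the time, the measured TCP pose, the force, the opening and the grip force at its end, in the units of the state.
- monitor.get_state(): the state, without advancing time (a new reading comes with each control period).
- viewer.grab_frame(name): name is "scene" or "top" or "wrist"; returns a dict with "color" (400x640x3 uint8, blue, green, red), "fovy" (degrees; the focal length in pixels is half the picture's height over the tangent of half this angle, whatever the lens; pixels are square), "cx", "cy" (the principal point, pixels), "k1" (the pictures are not rectified: a ray, as slopes to the right and down, at radius r is drawn at 1 + k1 r^2 times it, then the intrinsics apply), "R" (3x3) and "t" (3): a world point X has camera coordinates R X + t. Camera axes: x right, y down, z forward; pixel columns grow to the right and rows downward; lengths in m; the calibration is good to about 2 mm. A picture is of the moment at which its call begins. There is no depth.
- order.job_done(): hands the job in; it is judged then, once.
The state is a dict: "t": time; "q": joint angles; "qd": joint speeds; "joint_efforts": joint torques, N m; "eef_pos": TCP position; "ee_rot": TCP orientation; "force": force on the tool from outside, world axes, zero at the start; "moment": the same for the moment, N m; "width": finger opening in m; "gripper_force": force on a finger pad.
Only numpy, scipy, OpenCV 4.12 (cv2) and the standard library are available. Lean on these libraries where they do the work, as an engineer would, in place of code of your own. Each camera call takes 0.05 s, during which the arm holds its last target. There are 200 camera calls.

TASK

First take the empty yellow bin by its handle and hang it by its lip near the middle of the blue rail, and let go of it. Then take the two conveyor rollers from their sloping boards, where only the pins keep them from rolling away, and lay them in the hung bin, one in each compartment, lying lengthwise from front to back; do not let a roller run off the bench, and leave the film roll, the tape dispenser and the carton where they are.

Things in the scene. Friction and masses are not known exactly. Their poses are not given: they have to be found in the camera images.
- bin: Loose yellow two-compartment bin, 0.3 kg, 158 (x) by 238 (y) mm outside. Origin: centre of its underside; x to its back (lip side), z up. Floor and walls 4 mm thick; side walls 52 mm high, front 38, back 75. A 10 mm divider at y = 0 runs front to back (along x) and carries the handle. Starts on the bench, lip turned roughly towards the rail.
- bin_handle (a point): Middle of the top edge of the bin's black handle, at bin x 0, y 0, z 72 mm (axes as the bin's). The handle is an upright plate on the divider, 10 mm thick (y), 70 mm long (x), standing 18 mm over the divider: grip it across its thickness from above; fingers may reach down beside the divider.
- bin_lip (a point): Point inside the bin's lip, at bin x 87, y 0, z 72 mm; it lies on the rail's top edge when the bin hangs. The lip, 160 mm wide (y), runs back level 18 mm from the back wall's outer face (bin x 79), underside at z 72, then turns down, slanting outwards to its lower edge at z 52, x about 107. Hook mouth 24 mm wide, narrowing upwards to 15.
- bin_left (a point): Centre of the floor of one compartment, at bin x 0, y +60, z 4 mm. The compartment is 150 mm long (x), 110 mm wide (y).
- bin_right (a point): Centre of the floor of the other compartment, at bin x 0, y -60, z 4 mm; the same size.
- rail_stand: Fixed blue rail stand at the robot's left. Origin: on the bench under mid-rail; y along the rail, z up; the bin hangs on its -x side, with the bin's x axis along the stand's x. A lower rest bar, 45 to 95 mm up, front face at x = -7 mm, backs the hung bin, whose front hangs about 7 degrees low. Dark posts 16 mm wide at y = +-187 mm, with feet 95 mm to the back.
- rail_top (a point): Middle of the rail's top edge, 150 mm above the bench; axes as the stand's. The rail is an upright plate 5 mm thick (x), 34 mm high, 360 mm long (y). The hung bin's underside is about 78 mm above the bench.
- green_board: Fixed sloping white board under the green roller, 110 (x) by 140 (y) mm. Top slopes down 10 degrees towards its -x side, 21 mm above the bench at the middle. Origin: on the bench under its middle. Two dark pins, 10 mm diameter, 14 mm high, at x = -45, y = +-38 mm near the low edge, keep the roller from rolling down; a finger fits between them.
- red_board: The same kind of fixed sloping white board, under the red roller: 110 (x) by 140 (y) mm, 10 degrees down towards its -x side, the same two pins and origin. It stands in one of three places, near the film roll and the tape dispenser.
- green_roller: Green conveyor roller: cylinder 110 mm long, 40 mm diameter, an axle stub (12 mm diameter, 8 mm long) on each end, 126 mm overall, 0.2 to 0.42 kg. Origin at its centre; x axis along the roller (y, z turn as it rolls). Rolls down the slope once past the pins. Starts on its board, along the board's y axis, against the pins, axis about 37 mm above the bench.
- red_roller: Red conveyor roller: cylinder 110 mm long, 40 mm diameter, an axle stub (12 mm diameter, 8 mm long) on each end, 126 mm overall, 0.2 to 0.42 kg. Origin at its centre; x axis along the roller (y, z turn as it rolls). Rolls down the slope once past the pins. Starts on its board, along the board's y axis, against the pins, axis about 37 mm above the bench.
- film_roll: Bystander: upright roll of grey stretch film on a cardboard core, 68 mm diameter, 120 mm high. Origin at the centre of its underside.
- tape_dispenser: Bystander: black tape dispenser with an orange tape roll, 95 by 50 mm, 76 mm high. Origin at the centre of its underside.
- carton: Bystander: small cardboard carton, 80 by 110 by 70 mm high. Origin at the centre of its underside.
There are look-alikes about, which are no part of the job. There is more than one size of the green_roller; the one meant has the size given above. There is more than one size of the red_roller; the job needs the larger.

How it is judged:
By the outcome, as a careful person would: the job done as asked, in the order asked, and still so for the second after the job is handed in, with the robot touching nothing.
It also fails if it takes over 72 s, if anything falls off the work surface, if the arm or the gripper's body presses on something with over 40 N, if the wrist force passes 120 N, or if a joint passes its speed limit or range.

## Working session

There is one attempt and no reset: what is moved stays moved. The work goes in short steps, Python scripts to look and compute and a tool call to move; the robot and the scene stay as the last step left them, time stands still between calls to the robot, and variables do not carry over. Pictures are saved under pics/ and viewed, at most 10 in all, crops included, and the job is handed in when it is done.

Besides the shell and the picture viewer there is one more tool, called as name([rows], argument=value, ...), one row to a line, values as JSON. servo_tool: Moves the arm, as the interface text tells. Its arguments: {"type":"object","properties":{"targets":{"type":"array"},"force":{"type":"number"}},"required":["targets"]}

```bash
mkdir -p pics; cat > h.py <<'E'
import numpy as np, cv2, json
from station import monitor, viewer, order
def grab(n,f):
    d=viewer.grab_frame(n); cv2.imwrite(f'pics/{f}.png',d['color']); np.savez(f'pics/{f}.npz',**{k:np.array(v) for k,v in d.items()}); return d
def load(f): return dict(np.load(f'pics/{f}.npz'))
def K(d):
    f=200/np.tan(np.radians(float(d['fovy']))/2); return np.array([[f,0,float(d['cx'])],[0,f,float(d['cy'])],[0,0,1]]), np.array([float(d['k1']),0,0,0])
def ray(d,uv):
    k,D=K(d); p=cv2.undistortPoints(np.array(uv,float).reshape(-1,1,2),k,D).reshape(-1,2)
    c=-d['R'].T@d['t']; return c,np.c_[p,np.ones(len(p))]@d['R']
def onz(d,uv,z):
    c,r=ray(d,uv); z=np.broadcast_to(z,len(r)); return c+r*((z-c[2])/r[:,2])[:,None]
def proj(d,X):
    k,D=K(d); return cv2.projectPoints(np.array(X,float).reshape(-1,1,3),cv2.Rodrigues(d['R'])[0],np.array(d['t'],float),k,D)[0].reshape(-1,2)
E
python3 - <<'E'
from h import *
a=grab('scene','s0');b=grab('top','t0')
s=monitor.get_state();print(s['eef_pos'],s['ee_rot'],s['width'],s['t'])
for d in(a,b):print(-d['R'].T@d['t'],d['R'][2],d['fovy'],d['k1'])
cv2.imwrite('pics/t0b.png',cv2.resize(b['color'],(800,500)));cv2.imwrite('pics/s0b.png',cv2.resize(a['color'],(800,500)))
E
```

```text
[0.17719724 0.65092107 0.247703  ] [ 3.14011860e+00 -1.13007543e-04 -2.65834687e-01] 0.08731634119398163 0.1
[ 1.30612644 -0.28925991  0.87683095] [-0.70556954  0.22191188 -0.67299832] 56.15740787488296 -0.02504378235259239
[ 0.24368806 -0.05838101  1.3830819 ] [ 0.2142236   0.00360712 -0.97677799] 47.71809370315107 -0.12357189896549944
```

View pics/t0b.png

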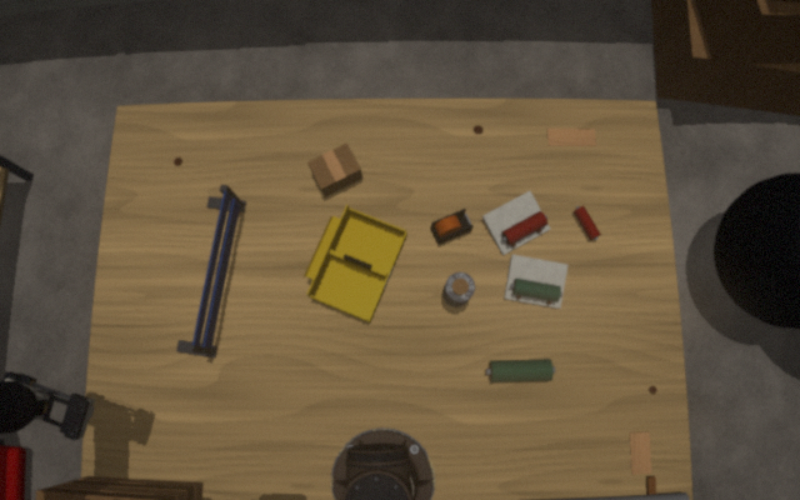

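View pics/s0b.png

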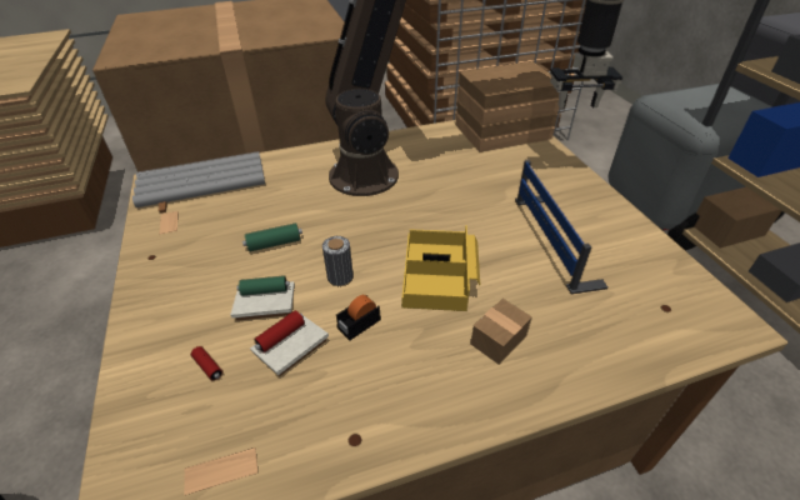

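The top view (800 px wide) shows the bin near (358,265) with its handle at (358,262). The rail runs from (223,190) to (200,345). The red roller on its board is at (525,228) and the green roller on its board at (536,290). The lone rollers at (587,223) and (520,370) are look-alikes.

```bash
python3 - <<'E'
from h import *
a=load('s0');b=load('t0')
i=b['color'][135:300,140:340]; j=a['color'][125:255,310:490]
cv2.imwrite('pics/c1.png',np.vstack([cv2.resize(i[:, :],(800,660))[:600]])[:600])
s=1/1.25
def P(l,z): print(np.round(onz(b,np.array(l)*s,z),3).tolist())
P([(358,262)],.072)
P([(223,190),(200,345)],.15)
def seg(d,lo,hi,box):
    h=cv2.cvtColor(d['color'],cv2.COLOR_BGR2HSV); m=cv2.inRange(h,lo,hi); M=np.zeros_like(m); x0,y0,x1,y1=box; M[y0:y1,x0:x1]=m[y0:y1,x0:x1]
    c=max(cv2.findContours(M,0,2)[0],key=cv2.contourArea); return cv2.minAreaRect(c),cv2.boxPoints(cv2.minAreaRect(c))
for n,lo,hi,bx in(('red',(0,120,40),(10,255,255),(390,160,445,200)),('green',(50,60,20),(95,255,255),(400,210,460,250))):
    r,q=seg(b,lo,hi,bx); print(n,r); P(np.r_[[r[0]],q]/s,.04)
P([(460,288)],.12);P([(452,226)],.05);P([(335,170)],.07)
E
```

```text
[[0.509, 0.057, 0.072]]
[[0.666, 0.368, 0.15], [0.308, 0.397, 0.15]]
red ((420.51348876953125, 181.88693237304688), (12.161516189575195, 35.436927795410156), 59.93141555786133)
[[0.601, -0.353, 0.04], [0.589, -0.295, 0.04], [0.646, -0.394, 0.04], [0.612, -0.411, 0.04], [0.556, -0.313, 0.04]]
green ((419.0, 228.0), (6.0, 10.0), 90.0)
[[0.457, -0.341, 0.04], [0.466, -0.326, 0.04], [0.466, -0.357, 0.04], [0.448, -0.356, 0.04], [0.448, -0.325, 0.04]]
[[0.438, -0.179, 0.12]]
[[0.602, -0.17, 0.05]]
[[0.742, 0.117, 0.07]]
```

View pics/c1.png

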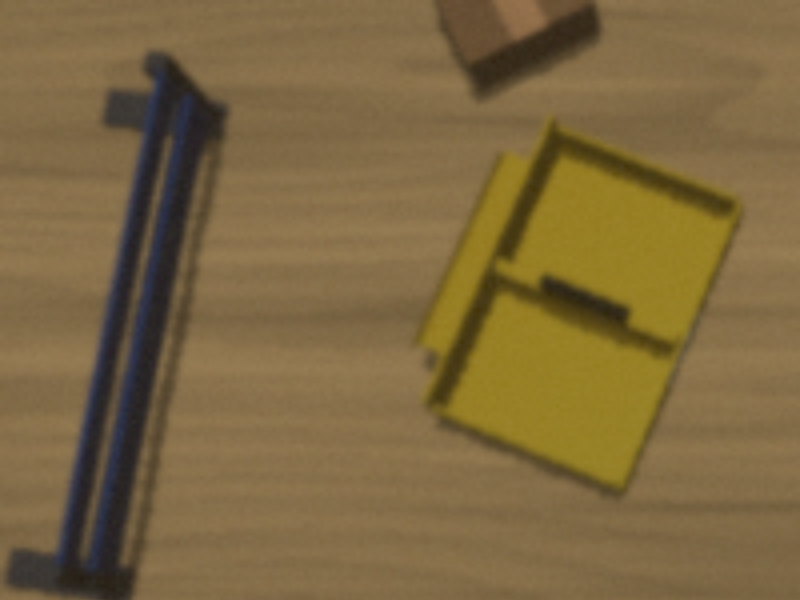

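The crop (4×) shows the rail's top edge from (160,75) to (68,560) and the handle's top edge from (543,283) to (628,310). The lip is on the left, facing the rail.

```bash
python3 - <<'E'
from h import *
b=load('t0')
c=lambda l:np.array(l,float)/4+[140,135]
r=onz(b,c([(156,70),(66,565)]),.15);h=onz(b,c([(543,283),(628,310)]),.072)
w=onz(b,c([(552,122),(430,405)]),.075)
f=onz(b,c([(738,208),(622,492)]),.045)
for x in(r,h,w,f):
    v=x[0]-x[1];print(x.round(3).tolist(),x.mean(0).round(4),np.linalg.norm(v),np.degrees(np.arctan2(v[1],v[0])))
g=cv2.inRange(cv2.cvtColor(b['color'],cv2.COLOR_BGR2HSV),(40,40,0),(100,255,255))
M=np.zeros_like(g);M[205:260,395:460]=g[205:260,395:460];pts=cv2.findNonZero(M);print(cv2.minAreaRect(pts))
q=onz(b,[(514/1.25,287/1.25),(561/1.25,294/1.25)],.045);print(q)
E
```

```text
[[0.664, 0.366, 0.15], [0.308, 0.407, 0.15]] [0.4859 0.3867 0.15  ] 0.359063671871006 -6.627689670792989
[[0.521, 0.088, 0.072], [0.5, 0.025, 0.072]] [0.5108 0.0568 0.072 ] 0.06664491916261542 71.88942859971696
[[0.645, 0.084, 0.075], [0.43, 0.17, 0.075]] [0.5372 0.1266 0.075 ] 0.23169437347047311 -21.76104961418819
[[0.585, -0.057, 0.045], [0.369, 0.03, 0.045]] [ 0.4766 -0.0131  0.045 ] 0.2327533496699355 -21.89232331508251
((429.5540771484375, 231.17568969726562), (35.6745719909668, 9.699539184570312), 9.462322235107422)
[[ 0.45145655 -0.31618812  0.045     ]
 [ 0.43342682 -0.42977506  0.045     ]]
```

servo_tool([
  {"xyz": [3.4, 3.47, 0], "angular": [0, 0, 0], "claw": 8.7},
  {"xyz": [3.4, 3.47, 0], "angular": [0, 0, 0], "claw": 8.7},
  {"xyz": [3.4, 3.47, 0], "angular": [0, 0, 0], "claw": 8.7},
  {"xyz": [3.4, 3.47, 0], "angular": [0, 0, 0], "claw": 8.7},
  {"xyz": [3.4, 3.47, 0], "angular": [0, 0, 0], "claw": 8.7},
  {"xyz": [3.4, 3.47, 0], "angular": [0, 0, 0], "claw": 8.7},
  {"xyz": [3.4, 3.47, 0], "angular": [0, 0, 0], "claw": 8.7},
  {"xyz": [3.4, 3.47, 0], "angular": [0, 0, 0], "claw": 8.7},
  {"xyz": [3.4, 3.47, 0], "angular": [0, 0, 0], "claw": 8.7},
  {"xyz": [3.4, 3.47, 0], "angular": [0, 0, 0], "claw": 8.7},
  {"xyz": [3.4, 3.47, 0], "angular": [0, 0, 0], "claw": 8.7},
  {"xyz": [3.4, 3.47, 0], "angular": [0, 0, 0], "claw": 8.7},
  {"xyz": [3.4, 3.47, 0], "angular": [0, 0, 0], "claw": 8.7},
  {"xyz": [3.4, 3.47, 0], "angular": [0, 0, 0], "claw": 8.7},
])

```text
t: 1.5
eef_pos: [0.5094, 0.0555, 0.2486]
ee_rot: [-3.141, -0.0, -0.266]
force: [2.0, 1.0, -0.4]
width: 0.0869
gripper_force: 0.0
```

servo_tool([
  {"xyz": [0, 0, 0], "angular": [0, 0, 8], "claw": 8.7},
  {"xyz": [0, 0, 0], "angular": [0, 0, 8], "claw": 8.7},
  {"xyz": [0, 0, 0], "angular": [0, 0, 8], "claw": 8.7},
  {"xyz": [0, 0, 0], "angular": [0, 0, 8], "claw": 8.7},
  {"xyz": [0, 0, 0], "angular": [0, 0, 8], "claw": 8.7},
  {"xyz": [0, 0, 0], "angular": [0, 0, 8], "claw": 8.7},
  {"xyz": [0, 0, 0], "angular": [0, 0, 8], "claw": 8.7},
  {"xyz": [0, 0, 0], "angular": [0, 0, 8], "claw": 8.7},
  {"xyz": [0, 0, 0], "angular": [0, 0, 8], "claw": 8.7},
  {"xyz": [0, 0, 0], "angular": [0, 0, 8], "claw": 8.7},
  {"xyz": [0, 0, 0], "angular": [0, 0, 8], "claw": 8.7},
  {"xyz": [0, 0, 0], "angular": [0, 0, 8], "claw": 8.7},
  {"xyz": [0, 0, 0], "angular": [0, 0, 0], "claw": 8.7},
  {"xyz": [0, 0, 0], "angular": [0, 0, 0], "claw": 8.7},
])

```text
t: 2.9
eef_pos: [0.5088, 0.0575, 0.2484]
ee_rot: [3.141, -0.0, -1.937]
force: [0.9, -0.4, -0.0]
width: 0.087
gripper_force: 0.0
```

```bash
cat >> h.py <<'E'
from scipy.spatial.transform import Rotation as Ro
def st():
    s=monitor.get_state(); r=Ro.from_euler('xyz',s['ee_rot'])
    print('t',round(s['t'],2),'p',np.round(s['eef_pos'],4),'rpy',np.round(np.degrees(s['ee_rot']),2),'w',round(s['width'],4),'F',np.round(s['force'],1),'gf',s['gripper_force'],'q',np.round(s['q'],2)); return s,r
def plan(target,yaw,rp=(180,0)):
    s,r=st(); g=Ro.from_euler('xyz',[*rp,yaw],degrees=True)
    print('shift cm',np.round(100*r.inv().apply(np.array(target)-s['eef_pos']),2),'turn deg',np.round(np.degrees((r.inv()*g).as_rotvec()),2))
E
python3 - <<'E'
from h import *
d=grab('wrist','w1');st();print(-d['R'].T@d['t'],d['R'],d['fovy'])
E
```

```text
t 2.95 p [0.5089 0.0575 0.2484] rpy [ 1.7999e+02 -1.0000e-02 -1.1101e+02] w 0.0869 F [0.2 0.7 0.4] gf 0.0 q [ 0.5   0.09 -0.34 -0.   -1.14 -0.86]
[ 0.48576965 -0.00680335  0.38620555] [[-9.34173241e-01  3.56819578e-01 -3.79267774e-04]
 [ 3.44822420e-01  9.03036309e-01  2.56169714e-01]
 [ 9.17488619e-02  2.39176112e-01 -9.66631747e-01]] 71.51402023576608
```

View pics/w1.png

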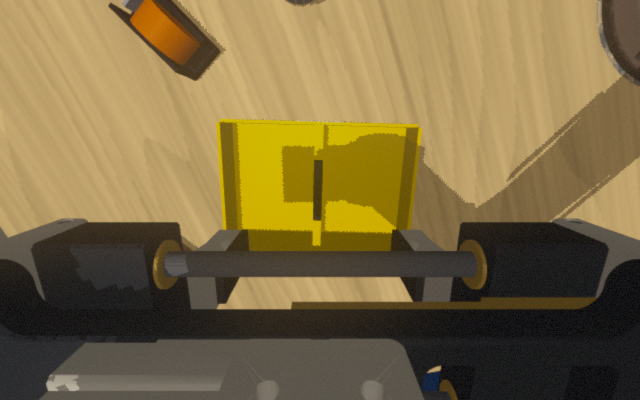

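The wrist view shows the handle's top edge running from about (318,160) to (318,220). The bin's front rim corners are at (220,122) and (420,127).

```bash
python3 - <<'E'
from h import *
d=load('w1')
im=d['color'].astype(int)
sub=im[140:250,300:340].sum(2)
for v in range(156,230,6):
    r=im[v,300:340].sum(1); k=np.where(r<140)[0]; print(v,k.min()+300 if len(k) else None,k.max()+300 if len(k) else None,end=' | ')
x=onz(d,[(318,160),(318,220)],.072);v=x[1]-x[0];print(x,x.mean(0),np.linalg.norm(v),np.degrees(np.arctan2(v[1],v[0])))
x=onz(d,[(220,122),(420,127)],.038);v=x[1]-x[0];print(np.linalg.norm(v),np.degrees(np.arctan2(v[1],v[0])))
E
```

```text
156 None None | 162 None None | 168 None None | 174 318 318 | 180 None None | 186 318 318 | 192 314 316 | 198 317 319 | 204 315 315 | 210 315 315 | 216 None None | 222 None None | 228 None None | [[0.49984594 0.02526132 0.072     ]
 [0.52531582 0.09168335 0.072     ]] [0.51258088 0.05847234 0.072     ] 0.07113789901019321 69.02041511718656
0.2417584583714639 157.71446491031415
```

servo_tool([
  {"xyz": [-0.17, -0.25, 3.5], "angular": [0, 0, 0.5], "claw": 8.7},
  {"xyz": [0, 0, 3.5], "angular": [0, 0, 0], "claw": 6},
  {"xyz": [0, 0, 3.5], "angular": [0, 0, 0], "claw": 6},
  {"xyz": [0, 0, 3.0], "angular": [0, 0, 0], "claw": 6},
  {"xyz": [0, 0, 2.5], "angular": [0, 0, 0], "claw": 6},
  {"xyz": [0, 0, 1.8], "angular": [0, 0, 0], "claw": 6},
  {"xyz": [0, 0, 1.0], "angular": [0, 0, 0], "claw": 6},
  {"xyz": [0, 0, 0], "angular": [0, 0, 0], "claw": 6},
  {"xyz": [0, 0, 0], "angular": [0, 0, 0], "claw": 2},
  {"xyz": [0, 0, 0], "angular": [0, 0, 0], "claw": 0},
  {"xyz": [0, 0, 0], "angular": [0, 0, 0], "claw": 0},
  {"xyz": [0, 0, 0], "angular": [0, 0, 0], "claw": 0},
  {"xyz": [0, 0, 0], "angular": [0, 0, 0], "claw": 0},
  {"xyz": [0, 0, 0], "angular": [0, 0, 0], "claw": 0},
], force=40)

```text
t: 4.35
eef_pos: [0.512, 0.0582, 0.0608]
ee_rot: [-3.141, 0.0, -1.95]
force: [0.6, -0.1, -0.0]
width: 0.0175
gripper_force: 0.0
```

servo_tool([
  {"xyz": [0, 0, 0], "angular": [0, 0, 0], "claw": 0},
  {"xyz": [0, 0, 0], "angular": [0, 0, 0], "claw": 0},
  {"xyz": [0, 0, 0], "angular": [0, 0, 0], "claw": 0},
  {"xyz": [0, 0, 0], "angular": [0, 0, 0], "claw": 0},
  {"xyz": [0, 0, -1], "angular": [0, 0, 0], "claw": 0},
  {"xyz": [0, 0, -2], "angular": [0, 0, 0], "claw": 0},
  {"xyz": [0, 0, -3], "angular": [0, 0, 0], "claw": 0},
  {"xyz": [0, 0, -3], "angular": [0, 0, 0], "claw": 0},
  {"xyz": [0, 0, -3], "angular": [0, 0, 0], "claw": 0},
  {"xyz": [0, 0, -3], "angular": [0, 0, 0], "claw": 0},
  {"xyz": [0, 0, -1], "angular": [0, 0, 0], "claw": 0},
  {"xyz": [0, 0, 0], "angular": [0, 0, 0], "claw": 0},
])

```text
t: 5.55
eef_pos: [0.5124, 0.0584, 0.222]
ee_rot: [-3.14, 0.002, -1.95]
force: [-0.3, -0.3, -3.4]
width: 0.0096
gripper_force: 40.0
```

```bash
python3 - <<'E'
from h import *
st()
a=load('s0');b=load('t0')
r=np.array([[0.664,0.366,.15],[0.308,0.407,.15]]);u=(r[0]-r[1])/np.linalg.norm(r[0]-r[1])
x=(0.4859,0.3867); n=np.array([-u[1],u[0],0]);
im=a['color'][120:235,400:485].copy();im=cv2.resize(im,None,fx=5,fy=5,interpolation=2)
p=proj(a,[r[0],r[1],r.mean(0)]);print(p)
for q in p: cv2.drawMarker(im,tuple(int(t) for t in (q-[400,120]+.5)*5),(0,255,0),0,16,1)
jm=cv2.resize(b['color'][140:295,145:205],None,fx=3.7,fy=3.7,interpolation=2)
p=proj(b,[r[0],r[1],r.mean(0)])
for q in p: cv2.drawMarker(jm,tuple(int(t) for t in (q-[145,140]+.5)*3.7),(0,255,0),0,16,1)
H=min(im.shape[0],jm.shape[0]);cv2.imwrite('pics/c2.png',np.hstack([im[:H],jm[:H]]));print(im.shape,jm.shape)
E
```

```text
t 5.55 p [0.5124 0.0584 0.222 ] rpy [-1.7990e+02  1.4000e-01 -1.1174e+02] w 0.0096 F [-0.3 -0.3 -3.4] gf 39.97676342725754 q [ 0.49  0.11 -0.38 -0.   -1.08 -0.87]
[[467.87777626 195.16415034]
 [419.66735143 130.60406877]
 [441.24737296 159.44369391]]
(575, 425, 3) (574, 222, 3)
```

View pics/c2.png

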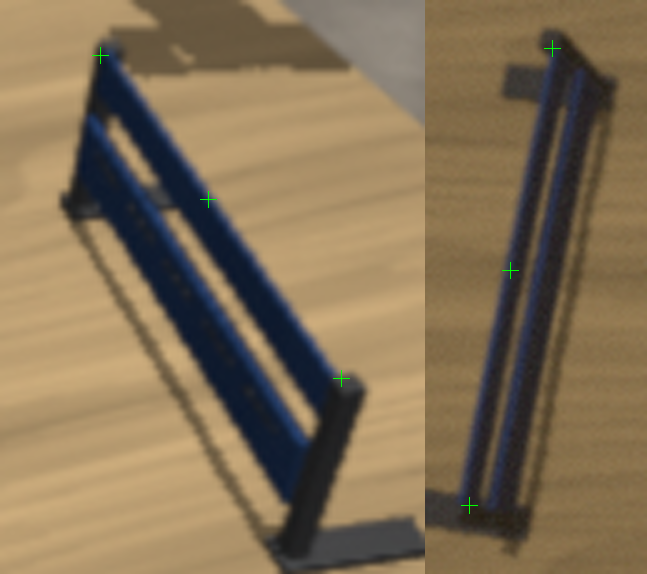

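The overlay in both views matches the rail's ends and middle (scene crop (208,199), top crop (510,270)).

servo_tool([
  {"xyz": [0, 0, 0], "angular": [0, 0, 5.05], "claw": 0},
  {"xyz": [0, 0, 0], "angular": [0, 0, 5.05], "claw": 0},
  {"xyz": [0, 0, 0], "angular": [0, 0, 5.05], "claw": 0},
  {"xyz": [-2.0, 0.8, 0], "angular": [0, 0, 0], "claw": 0},
  {"xyz": [-3.3, 0.8, 0], "angular": [0, 0, 0], "claw": 0},
  {"xyz": [-3.5, 0.8, 0], "angular": [0, 0, 0], "claw": 0},
  {"xyz": [-3.5, 0.8, 0], "angular": [0, 0, 0], "claw": 0},
  {"xyz": [-3.5, 0.8, 0], "angular": [0, 0, 0], "claw": 0},
  {"xyz": [-3.5, 0.8, 0], "angular": [0, 0, 0], "claw": 0},
  {"xyz": [-2.5, 0.8, 0], "angular": [0, 0, 0], "claw": 0},
  {"xyz": [-1.5, 0.8, 0], "angular": [0, 0, 0], "claw": 0},
  {"xyz": [0, 0, 0], "angular": [0, 0, 0], "claw": 0},
  {"xyz": [0, 0, 0], "angular": [0, 0, 0], "claw": 0},
  {"xyz": [0, 0, 0], "angular": [0, 0, 0], "claw": 0},
])

```text
t: 6.95
eef_pos: [0.6, 0.2821, 0.22]
ee_rot: [3.141, -0.001, -2.215]
force: [0.3, 0.8, -2.1]
width: 0.0099
gripper_force: 40.0
```

```bash
python3 - <<'E'
from h import *
plan((.4756,.2973,.222),-96.6)
a=grab('scene','s2');b=grab('top','t2')
im=cv2.resize(a['color'][70:240,340:500],None,fx=3.4,fy=3.4,interpolation=2)
jm=cv2.resize(b['color'][140:300,140:215],None,fx=3.4,fy=3.4,interpolation=2)
H=min(im.shape[0],jm.shape[0]);cv2.imwrite('pics/c3.png',np.hstack([im[:H],jm[:H]]))
E
```

```text
t 6.95 p [0.6    0.2821 0.22  ] rpy [ 1.7998e+02 -7.0000e-02 -1.2691e+02] w 0.0099 F [ 0.3  0.8 -2.1] gf 39.9766731262207 q [ 0.73  0.36 -0.06 -0.   -1.16 -1.38]
shift cm [ 6.25 10.86 -0.19] turn deg [  0.04  -0.06 -30.31]
```

View pics/c3.png

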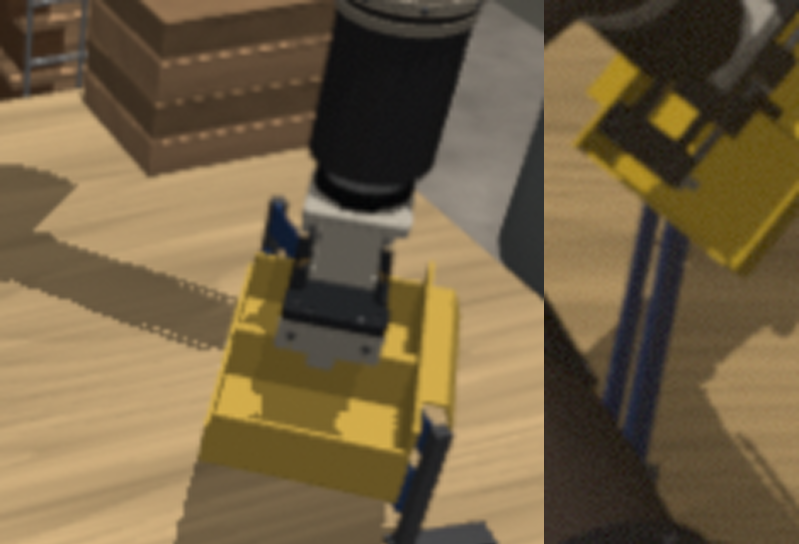

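I turned the wrong way, so the bin is 30° off in yaw, but it is clear above the rail. I'll correct that now.

servo_tool([
  {"xyz": [0, 0, 0], "angular": [0, 0, -6.06], "claw": 0},
  {"xyz": [0, 0, 0], "angular": [0, 0, -6.06], "claw": 0},
  {"xyz": [0, 0, 0], "angular": [0, 0, -6.06], "claw": 0},
  {"xyz": [0, 0, 0], "angular": [0, 0, -6.06], "claw": 0},
  {"xyz": [0, 0, 0], "angular": [0, 0, -6.06], "claw": 0},
  {"xyz": [0, 2, 0], "angular": [0, 0, 0], "claw": 0},
  {"xyz": [0, 3, 0], "angular": [0, 0, 0], "claw": 0},
  {"xyz": [0, 3, 0], "angular": [0, 0, 0], "claw": 0},
  {"xyz": [0, 3, 0], "angular": [0, 0, 0], "claw": 0},
  {"xyz": [0, 1.5, 0], "angular": [0, 0, 0], "claw": 0},
  {"xyz": [0, 0, 0], "angular": [0, 0, 0], "claw": 0},
  {"xyz": [0, 0, 0], "angular": [0, 0, 0], "claw": 0},
  {"xyz": [0, 0, 0], "angular": [0, 0, 0], "claw": 0},
])

```text
t: 8.35
eef_pos: [0.4772, 0.2972, 0.2207]
ee_rot: [-3.141, 0.0, -1.686]
force: [0.1, 0.6, -2.2]
width: 0.0099
gripper_force: 40.0
```

```bash
python3 - <<'E'
from h import *
plan((.4756,.2973,.170),-96.6)
E
```

```text
t 8.35 p [0.4772 0.2972 0.2207] rpy [-1.7997e+02  2.0000e-02 -9.6600e+01] w 0.0099 F [ 0.1  0.6 -2.2] gf 39.97674733400345 q [ 0.91  0.19 -0.28  0.   -1.09 -1.02]
shift cm [0.01 0.16 5.07] turn deg [-0.03  0.02 -0.  ]
```

servo_tool([
  {"xyz": [0, 0.16, 0.6], "angular": [0, 0, 0], "claw": 0},
  {"xyz": [0, 0, 0.6], "angular": [0, 0, 0], "claw": 0},
  {"xyz": [0, 0, 0.7], "angular": [0, 0, 0], "claw": 0},
  {"xyz": [0, 0, 0.7], "angular": [0, 0, 0], "claw": 0},
  {"xyz": [0, 0, 0.7], "angular": [0, 0, 0], "claw": 0},
  {"xyz": [0, 0, 0.7], "angular": [0, 0, 0], "claw": 0},
  {"xyz": [0, 0, 0.7], "angular": [0, 0, 0], "claw": 0},
  {"xyz": [0, 0, 0.6], "angular": [0, 0, 0], "claw": 0},
  {"xyz": [0, 0, 0.5], "angular": [0, 0, 0], "claw": 0},
  {"xyz": [0, 0, 0], "angular": [0, 0, 0], "claw": 0},
])

```text
t: 9.35
eef_pos: [0.4745, 0.2972, 0.1617]
ee_rot: [3.141, -0.001, -1.686]
force: [0.7, 0.4, -2.6]
width: 0.0096
gripper_force: 40.0
```

servo_tool([
  {"xyz": [0, 0, 0.3], "angular": [0, 0, 0], "claw": 0},
  {"xyz": [0, 0, 0.3], "angular": [0, 0, 0], "claw": 0},
  {"xyz": [0, 0, 0.3], "angular": [0, 0, 0], "claw": 0},
  {"xyz": [0, 0, 0.2], "angular": [0, 0, 0], "claw": 0},
  {"xyz": [0, 0, 0], "angular": [0, 0, 0], "claw": 0},
])

```text
t: 9.85
eef_pos: [0.4747, 0.2973, 0.1512]
ee_rot: [3.141, -0.0, -1.686]
force: [-0.2, 0.7, -2.9]
width: 0.0099
gripper_force: 40.0
```

```bash
python3 - <<'E'
from h import *
s,_=st();print(s['moment'])
a=grab('scene','s3')
cv2.imwrite('pics/c4.png',cv2.resize(a['color'][90:220,380:500],None,fx=4.5,fy=4.5,interpolation=2))
E
```

```text
t 9.85 p [0.4747 0.2973 0.1512] rpy [ 1.7998e+02 -2.0000e-02 -9.6580e+01] w 0.0099 F [-0.2  0.7 -2.9] gf 39.976607859134674 q [ 0.91  0.26 -0.38 -0.   -0.94 -1.02]
[ 0.06949898 -0.06356544  0.04541193]
```

View pics/c4.png

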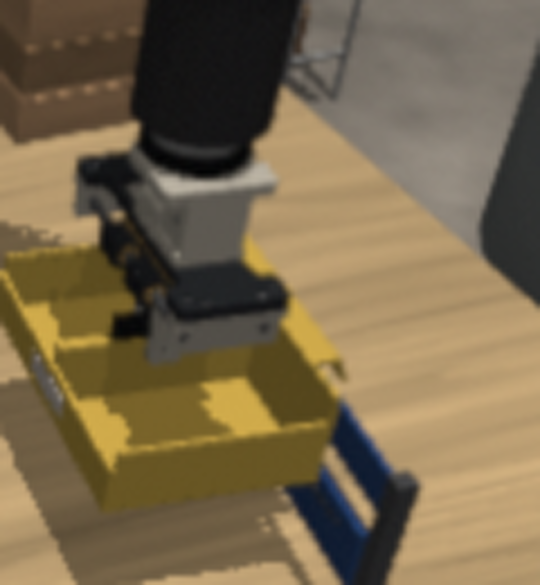

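The scene crop shows the lip over the rail, with the hook profile at (335,365) and the rail passing behind the back wall. I'll lower the bin until it rests.

servo_tool([
  {"xyz": [0, 0, 0.3], "angular": [0, 0, 0], "claw": 0},
  {"xyz": [0, 0, 0.3], "angular": [0, 0, 0], "claw": 0},
  {"xyz": [0, 0, 0.3], "angular": [0, 0, 0], "claw": 0},
  {"xyz": [0, 0, 0.2], "angular": [0, 0, 0], "claw": 0},
  {"xyz": [0, 0, 0.1], "angular": [0, 0, 0], "claw": 0},
  {"xyz": [0, 0, 0], "angular": [0, 0, 0], "claw": 0},
])

```text
t: 10.5
eef_pos: [0.4747, 0.2974, 0.1393]
ee_rot: [3.141, -0.0, -1.686]
force: [0.4, 0.7, -2.3]
width: 0.0098
gripper_force: 40.0
```

servo_tool([
  {"xyz": [-0.04, 0, 0.35], "angular": [0, -2.3, 0], "claw": 0},
  {"xyz": [-0.04, 0, 0.35], "angular": [0, -2.3, 0], "claw": 0},
  {"xyz": [0, 0, 0], "angular": [0, 0, 0], "claw": 0},
])

```text
t: 10.8
eef_pos: [0.4741, 0.2968, 0.1321]
ee_rot: [3.14, 0.08, -1.687]
force: [-0.9, -3.2, -1.6]
width: 0.0099
gripper_force: 40.0
```

```bash
python3 - <<'E'
from h import *
s,_=st();print(s['moment'])
E
```

```text
t 10.8 p [0.4741 0.2968 0.1321] rpy [179.91   4.56 -96.68] w 0.0099 F [-0.9 -3.2 -1.6] gf 39.9643474817276 q [ 0.88  0.25 -0.41 -0.06 -0.84 -0.96]
[-1.50661077  0.6555213  -0.29184123]
```

servo_tool([
  {"xyz": [0.05, 0, 0.2], "angular": [0, -1.2, 0], "claw": 0},
  {"xyz": [0, 0, 0.1], "angular": [0, -0.6, 0], "claw": 0},
  {"xyz": [0, 0, 0], "angular": [0, 0, 0], "claw": 0},
  {"xyz": [0, 0, 0], "angular": [0, 0, 0], "claw": 1.4},
  {"xyz": [0, 0, 0], "angular": [0, 0, 0], "claw": 2},
  {"xyz": [0, 0, 0], "angular": [0, 0, 0], "claw": 4},
  {"xyz": [0, 0, 0], "angular": [0, 0, 0], "claw": 4},
  {"xyz": [0, 0, 0], "angular": [0, 0, 0], "claw": 4},
  {"xyz": [0, 0, -1], "angular": [0, 0, 0], "claw": 4},
  {"xyz": [0, 0, -2], "angular": [0, 0, 0], "claw": 4},
  {"xyz": [0, 0, -4], "angular": [0, 0, 0], "claw": 4},
  {"xyz": [0, 0, -4], "angular": [0, 0, 0], "claw": 4},
  {"xyz": [0, 0, 0], "angular": [0, 0, 0], "claw": 6},
  {"xyz": [0, 0, 0], "angular": [0, 0, 0], "claw": 6},
])

```text
t: 12.2
eef_pos: [0.4738, 0.2863, 0.2408]
ee_rot: [-3.14, 0.115, -1.686]
force: [-0.0, -1.0, -0.4]
width: 0.0505
gripper_force: 0.0
```

```bash
python3 - <<'E'
from h import *
plan((.4741,.2968,.26),-96.7)
a=grab('scene','s4');w=grab('wrist','w4')
im=cv2.resize(a['color'][90:230,380:500],None,fx=3.2,fy=3.2,interpolation=2)
wm=w['color'][:320:1,100:500]
H=min(im.shape[0],wm.shape[0]);cv2.imwrite('pics/c5.png',np.hstack([im[:H],wm[:H]]))
E
```

```text
t 12.2 p [0.4738 0.2863 0.2408] rpy [-179.89    6.57  -96.57] w 0.0505 F [-0.  -1.  -0.4] gf 0.0 q [ 0.85  0.13 -0.29 -0.07 -1.06 -0.94]
shift cm [-1.26  0.09 -1.79] turn deg [-0.11  6.57  0.12]
```

View pics/c5.png

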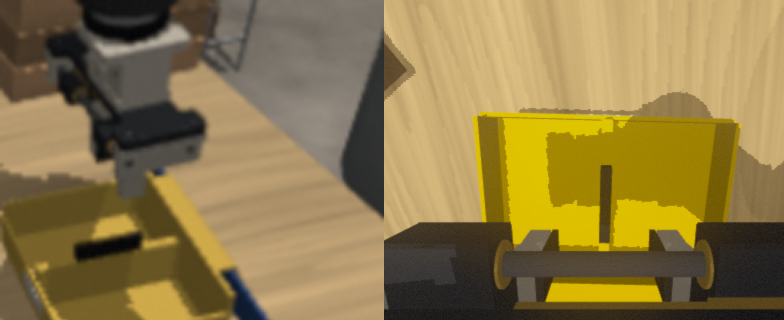

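The bin hangs on the rail. In the scene crop the lip is over the rail at (200,230), and in the wrist crop the handle is centred between the fingers. Next is the green roller.

servo_tool([
  {"xyz": [0, 0, -1.2], "angular": [0, 6.57, 0], "claw": 6},
  {"xyz": [2.5, -0.28, 0], "angular": [0, 0, 2.4], "claw": 8.7},
  {"xyz": [4.1, -0.45, 0], "angular": [0, 0, 0], "claw": 8.7},
  {"xyz": [4.1, -0.45, 0], "angular": [0, 0, 0], "claw": 8.7},
  {"xyz": [4.1, -0.45, 0], "angular": [0, 0, 0], "claw": 8.7},
  {"xyz": [4.1, -0.45, 0], "angular": [0, 0, 0], "claw": 8.7},
  {"xyz": [4.1, -0.45, 0], "angular": [0, 0, 0], "claw": 8.7},
  {"xyz": [4.1, -0.45, 0], "angular": [0, 0, 0], "claw": 8.7},
  {"xyz": [4.1, -0.45, 0], "angular": [0, 0, 0], "claw": 8.7},
  {"xyz": [4.1, -0.45, 0], "angular": [0, 0, 0], "claw": 8.7},
  {"xyz": [4.1, -0.45, 0], "angular": [0, 0, 0], "claw": 8.7},
  {"xyz": [4.1, -0.45, 0], "angular": [0, 0, 0], "claw": 8.7},
  {"xyz": [4.1, -0.45, 0], "angular": [0, 0, 0], "claw": 8.7},
  {"xyz": [4.1, -0.45, 0], "angular": [0, 0, 0], "claw": 8.7},
  {"xyz": [4.1, -0.45, 0], "angular": [0, 0, 0], "claw": 8.7},
  {"xyz": [4.1, -0.45, 0], "angular": [0, 0, 0], "claw": 8.7},
  {"xyz": [4.1, -0.45, 0], "angular": [0, 0, 0], "claw": 8.7},
  {"xyz": [1.5, 0, 0], "angular": [0, 0, 0], "claw": 8.7},
  {"xyz": [0, 0, 0], "angular": [0, 0, 0], "claw": 8.7},
  {"xyz": [0, 0, 0], "angular": [0, 0, 0], "claw": 8.7},
])

```text
t: 14.3
eef_pos: [0.4411, -0.373, 0.2516]
ee_rot: [3.14, -0.002, -1.728]
force: [-0.1, 0.2, -0.7]
width: 0.0868
gripper_force: 0.0
```

```bash
python3 - <<'E'
from h import *
st()
w=grab('wrist','w5')
E
```

```text
t 14.3 p [ 0.4411 -0.373   0.2516] rpy [ 1.7989e+02 -1.3000e-01 -9.9030e+01] w 0.0868 F [-0.1  0.2 -0.7] gf 0.0 q [-0.36  0.2  -0.2   0.   -1.17  0.2 ]
```

View pics/w5.png

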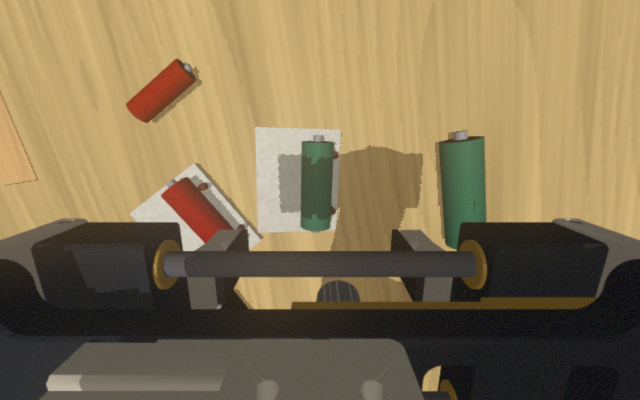

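The wrist view shows the green roller at u 301–333, v 141–230, with pins at about (336,155) and (335,210) on its right, low side. The red roller starts at (180,183).

```bash
cat >> h.py <<'E'
from scipy.optimize import minimize
def mask(d,col,box):
    h=cv2.cvtColor(cv2.GaussianBlur(d['color'],(3,3),0),cv2.COLOR_BGR2HSV)
    m=cv2.inRange(h,(45,60,15),(95,255,255)) if col=='g' else cv2.inRange(h,(0,140,30),(8,255,255))|cv2.inRange(h,(172,140,30),(180,255,255))
    M=np.zeros_like(m);x0,y0,x1,y1=box;M[y0:y1,x0:x1]=m[y0:y1,x0:x1]
    n,l,s,c=cv2.connectedComponentsWithStats(M);k=1+s[1:,4].argmax();return (l==k).astype(np.uint8)
def fitcyl(d,M,p0,z=.037,L=.11,r=.02):
    t=np.linspace(0,2*np.pi,24);Mb=cv2.resize(M,None,fx=4,fy=4,interpolation=0)
    def model(p):
        x,y,a=p;ax=np.array([np.cos(a),np.sin(a),0]);n=np.array([-ax[1],ax[0],0])
        X=[np.array([x,y,z])+e*ax*L/2+r*(np.cos(q)*n+np.sin(q)*np.array([0,0,1])) for e in(-1,1) for q in t]
        h=cv2.convexHull(((proj(d,X)+.5)*4).astype(np.int32));I=np.zeros_like(Mb);cv2.fillConvexPoly(I,h,1);return I
    def cost(p): I=model(p);return 1-(I&Mb).sum()/(I|Mb).sum()
    o=minimize(cost,p0,method='Nelder-Mead',options=dict(initial_simplex=[p0]+[list(np.array(p0)+e) for e in np.diag([.01,.01,.1])],xatol=1e-4,fatol=1e-4));return o.x,o.fun
E
python3 - <<'E'
from h import *
d=load('w5');M=mask(d,'g',(280,120,350,240));x,y,w,h=cv2.boundingRect(M);print(x,y,w,h,M.sum())
p,c=fitcyl(d,M,[.4425,-.373,np.radians(-99)]);print(p[:2],np.degrees(p[2]),c)
t=load('t0');Mt=mask(t,'r',(390,160,445,200));p,c=fitcyl(t,Mt,[.601,-.353,np.radians(-60)]);print('red',p[:2],np.degrees(p[2]),c)
# board edges low/high corners
q=onz(d,[(256,127),(341,130),(256,233),(339,232)],[.031,.012,.031,.012]);print(q.round(4))
E
```

```text
302 143 30 88 1712
[ 0.44719415 -0.37068002] -100.26016936802786 0.3760790834339339
red [ 0.60090033 -0.34786733] -60.85828232813987 0.2857507660878448
[[ 0.5095 -0.4547  0.031 ]
 [ 0.4039 -0.4343  0.012 ]
 [ 0.5395 -0.3168  0.031 ]
 [ 0.4262 -0.293   0.012 ]]
```

```bash
python3 - <<'E'
from h import *
def hull(M):
    h=cv2.convexHull(cv2.findNonZero(M));I=np.zeros_like(M);cv2.fillConvexPoly(I,h,1);return I
d=load('w5');M=hull(mask(d,'g',(280,120,350,240)))
p,c=fitcyl(d,M,[.4425,-.373,np.radians(-99)]);print(p[:2],np.degrees(p[2]),c)
t=load('t0');Mt=hull(mask(t,'r',(390,160,445,200)));p2,c=fitcyl(t,Mt,[.601,-.353,np.radians(-60)]);print('red',p2[:2],np.degrees(p2[2]),c)
# tool tilt 10deg: board normal leans to -x(board)
b=np.array([-np.sin(p[2]),np.cos(p[2]),0]) # board +x candidates
print('boardx',b)
E
```

```text
[ 0.4465554  -0.37021576] -98.93410065011777 0.10480508532500965
red [ 0.60163246 -0.35257561] -61.934089655870274 0.2088178913738019
boardx [ 0.98786761 -0.15529836  0.        ]
```

servo_tool([
  {"xyz": [0, 0, 0], "angular": [5, 0, 0], "claw": 6.4},
  {"xyz": [0, 0, 0], "angular": [5, 0, 0], "claw": 6.4},
  {"xyz": [-0.38, 3.25, 2], "angular": [0, 0, 0], "claw": 6.4},
  {"xyz": [0, 0, 4], "angular": [0, 0, 0], "claw": 6.4},
  {"xyz": [0, 0, 4], "angular": [0, 0, 0], "claw": 6.4},
  {"xyz": [0, 0, 2], "angular": [0, 0, 0], "claw": 6.4},
  {"xyz": [0, 0, 0], "angular": [0, 0, 0], "claw": 6.4},
  {"xyz": [0, 0, 0], "angular": [0, 0, 0], "claw": 6.4},
])

```text
t: 15.15
eef_pos: [0.4316, -0.3675, 0.1296]
ee_rot: [-2.967, -0.003, -1.726]
force: [0.2, 0.1, 0.2]
width: 0.064
gripper_force: 0.0
```

```bash
python3 - <<'E'
from h import *
s,r=st();m=r.as_matrix();print(m[:,2]);
print('shift',100*r.inv().apply(np.array([.4444,-.3697,.0488])-s['eef_pos']))
E
```

```text
t 15.15 p [ 0.4316 -0.3675  0.1296] rpy [-170.     -0.18  -98.88] w 0.064 F [0.2 0.1 0.2] gf 0.0 q [-0.38  0.22 -0.48 -0.06 -0.7   0.27]
[ 0.17108355 -0.02993837 -0.98480156]
shift [-4.16846566e-03  1.25613648e-01  8.17893720e+00]
```

servo_tool([
  {"xyz": [0, 0.12, 2], "angular": [0, 0, 0], "claw": 6.4},
  {"xyz": [0, 0, 2], "angular": [0, 0, 0], "claw": 6.4},
  {"xyz": [0, 0, 1.8], "angular": [0, 0, 0], "claw": 6.4},
  {"xyz": [0, 0, 1.4], "angular": [0, 0, 0], "claw": 6.4},
  {"xyz": [0, 0, 0.9], "angular": [0, 0, 0], "claw": 6.4},
  {"xyz": [0, 0, 0], "angular": [0, 0, 0], "claw": 6.4},
  {"xyz": [0, 0, 0], "angular": [0, 0, 0], "claw": 3},
  {"xyz": [0, 0, 0], "angular": [0, 0, 0], "claw": 3},
  {"xyz": [0, 0, 0], "angular": [0, 0, 0], "claw": 3},
  {"xyz": [0, 0, 0], "angular": [0, 0, 0], "claw": 3},
  {"xyz": [0, 0, 0], "angular": [0, 0, 0], "claw": 3},
  {"xyz": [0, 0, 0], "angular": [0, 0, 0], "claw": 3},
], force=40)

```text
t: 16.35
eef_pos: [0.4437, -0.3705, 0.0495]
ee_rot: [-2.967, -0.003, -1.728]
force: [-2.5, 2.1, 6.3]
width: 0.0393
gripper_force: 39.8
```

servo_tool([
  {"xyz": [0, 0, -1], "angular": [0, 0, 0], "claw": 3},
  {"xyz": [0, 0, -2], "angular": [0, 0, 0], "claw": 3},
  {"xyz": [0, 0, -4], "angular": [0, 0, 0], "claw": 3},
  {"xyz": [0, 0, -4], "angular": [0, 0, 0], "claw": 3},
  {"xyz": [0, 0, -4], "angular": [0, 0, 0], "claw": 3},
  {"xyz": [0, 0, -4], "angular": [0, 0, 0], "claw": 3},
  {"xyz": [0, 0, -2], "angular": [0, 0, 0], "claw": 3},
  {"xyz": [0, 0, 0], "angular": [-5, 0, 0], "claw": 3},
  {"xyz": [0, 0, 0], "angular": [-5, 0, 0], "claw": 3},
  {"xyz": [0, 0, 0], "angular": [0, 0, -2.3], "claw": 3},
  {"xyz": [0, 0, 0], "angular": [0, 0, 0], "claw": 3},
])

```text
t: 17.45
eef_pos: [0.4078, -0.3638, 0.2553]
ee_rot: [3.141, -0.002, -1.687]
force: [-1.5, -0.6, -2.8]
width: 0.0398
gripper_force: 39.8
```

```bash
python3 - <<'E'
from h import *
plan((.417,.316,.255),-96.6)
a=grab('scene','s6');w=grab('wrist','w6');cv2.imwrite('pics/c6.png',cv2.resize(a['color'],(640,400)))
E
```

```text
t 17.45 p [ 0.4078 -0.3638  0.2553] rpy [ 1.7994e+02 -1.3000e-01 -9.6630e+01] w 0.0398 F [-1.5 -0.6 -2.8] gf 39.80057179927826 q [-0.37  0.14 -0.26  0.   -1.16  0.25]
shift cm [-67.63   6.94  -0.12] turn deg [ 0.06 -0.13 -0.04]
```

servo_tool([
  {"xyz": [-3, -1, 0], "angular": [0, 0, 0], "claw": 3},
  {"xyz": [-4.2, -1, 0], "angular": [0, 0, 0], "claw": 3},
  {"xyz": [-4.2, -1, 0], "angular": [0, 0, 0], "claw": 3},
  {"xyz": [-4.2, -1, 0], "angular": [0, 0, 0], "claw": 3},
  {"xyz": [-4.2, 0, 0], "angular": [0, 0, 0], "claw": 3},
  {"xyz": [-4.2, 0, 0], "angular": [0, 0, 0], "claw": 3},
  {"xyz": [-4.2, 0, 0], "angular": [0, 0, 0], "claw": 3},
  {"xyz": [-4.2, 0, 0], "angular": [0, 0, 0], "claw": 3},
  {"xyz": [-4.2, 1.3, 0], "angular": [0, 0, 0], "claw": 3},
  {"xyz": [-4.2, 1.3, 0], "angular": [0, 0, 0], "claw": 3},
  {"xyz": [-4.2, 1.4, 0], "angular": [0, 0, 0], "claw": 3},
  {"xyz": [-4.2, 1.4, 0], "angular": [0, 0, 0], "claw": 3},
  {"xyz": [-4.2, 1.4, 0], "angular": [0, 0, 0], "claw": 3},
  {"xyz": [-4.2, 1.4, 0], "angular": [0, 0, 0], "claw": 3},
  {"xyz": [-4.2, 1.4, 0], "angular": [0, 0, 0], "claw": 3},
  {"xyz": [-4.0, 1.3, 0], "angular": [0, 0, 0], "claw": 3},
  {"xyz": [-1.8, 0, 0], "angular": [0, 0, 0], "claw": 3},
  {"xyz": [0, 0, 0], "angular": [0, 0, 0], "claw": 3},
  {"xyz": [0, 0, 0], "angular": [0, 0, 0], "claw": 3},
])

```text
t: 19.45
eef_pos: [0.4177, 0.3148, 0.2536]
ee_rot: [3.141, -0.004, -1.688]
force: [0.1, 0.0, -3.7]
width: 0.0392
gripper_force: 39.8
```

```bash
cat >> h.py <<'E'
def place(by,bz,bx=0,up=0.1):
    a=np.radians(83.4);sx=np.array([np.cos(a),np.sin(a),0]);sy=np.array([-np.sin(a),np.cos(a),0]);z=np.array([0,0,1]);t=np.radians(7)
    X=np.cos(t)*sx+np.sin(t)*z;Z=np.cos(t)*z-np.sin(t)*sx
    T=np.array([.4859,.3867,.15])+X*(bx-.088)+sy*by+Z*(bz-.072)
    g=Ro.from_matrix(np.c_[-X,sy,-Z]); s,r=st()
    print('target',T.round(4),'turn',np.degrees((r.inv()*g).as_rotvec()).round(2),'shift after turn',(100*g.inv().apply(T-s['eef_pos'])).round(2))
E
python3 - <<'E'
from h import *
w=load('w4');x=onz(w,[(322,165),(322,242)],[.134,.143]);print(x,x.mean(0)); place(0,.072)
place(.062,.0385)
E
```

```text
[[0.46975774 0.2603451  0.134     ]
 [0.47756808 0.33038949 0.143     ]] [0.47366291 0.2953673  0.1385    ]
t 19.45 p [0.4177 0.3148 0.2536] rpy [179.98  -0.2  -96.69] w 0.0392 F [ 0.1  0.  -3.7] gf 39.79909300804138 q [ 1.02  0.11 -0.31  0.   -1.16 -1.14]
target [0.4759 0.2999 0.1393] turn [ 0.02 -7.2  -0.09] shift after turn [ 2.2  -5.95 11.25]
t 19.45 p [0.4177 0.3148 0.2536] rpy [179.98  -0.2  -96.69] w 0.0392 F [ 0.1  0.  -3.7] gf 39.79909300804138 q [ 1.02  0.11 -0.31  0.   -1.16 -1.14]
target [0.4147 0.3111 0.106 ] turn [ 0.02 -7.2  -0.09] shift after turn [ 2.2   0.25 14.6 ]
```

servo_tool([
  {"xyz": [0, 0, 0], "angular": [0, -3.6, 0], "claw": 3},
  {"xyz": [0, 0, 0], "angular": [0, -3.6, 0], "claw": 3},
  {"xyz": [2.5, 0.4, 1], "angular": [0, 0, 0], "claw": 3},
  {"xyz": [0, 0, 2.5], "angular": [0, 0, 0], "claw": 3},
  {"xyz": [0, 0, 2.5], "angular": [0, 0, 0], "claw": 3},
  {"xyz": [0, 0, 2.5], "angular": [0, 0, 0], "claw": 3},
  {"xyz": [0, 0, 1.5], "angular": [0, 0, 0], "claw": 3},
  {"xyz": [0, 0, 0], "angular": [0, 0, 0], "claw": 3},
  {"xyz": [0, 0, 0], "angular": [0, 0, 0], "claw": 3},
])

```text
t: 20.35
eef_pos: [0.4129, 0.3024, 0.152]
ee_rot: [-3.141, 0.122, -1.688]
force: [-0.2, 0.2, -2.7]
width: 0.039
gripper_force: 39.8
```

```bash
python3 - <<'E'
from h import *
place(.063,.0385,-.004)
a=grab('scene','s7');w=grab('wrist','w7')
im=cv2.resize(a['color'][90:230,380:500],None,fx=3.2,fy=3.2,interpolation=2);wm=w['color'][:400,100:500]
H=min(im.shape[0],wm.shape[0]);cv2.imwrite('pics/c7.png',np.hstack([im[:H],wm[:H]]))
E
```

```text
t 20.35 p [0.4129 0.3024 0.152 ] rpy [-179.98    7.02  -96.74] w 0.039 F [-0.2  0.2 -2.7] gf 39.79747116565704 q [ 0.97  0.14 -0.51 -0.08 -0.82 -1.04]
target [0.4133 0.3073 0.1055] turn [-0.03  0.02 -0.14] shift after turn [0.08 0.02 4.67]
```

View pics/c7.png

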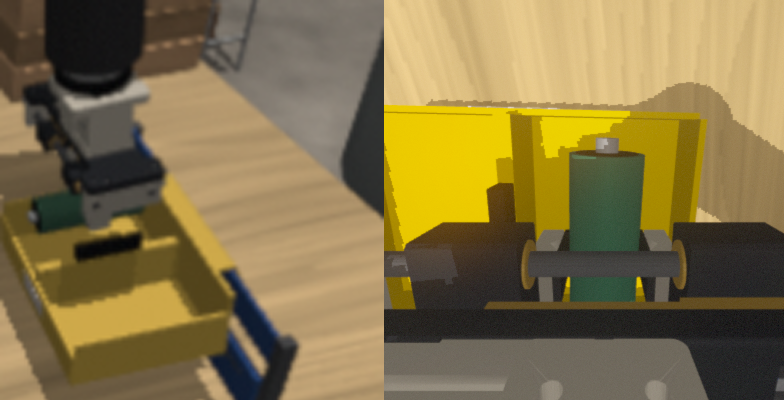

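The roller sits centred over the compartment, at u 570–643 between the divider at 530 and the outer wall at 685. I'll lower it now. The picture allowance is used up, so from here I go by numbers.

servo_tool([
  {"xyz": [0, 0, 1.3], "angular": [0, 0, 0], "claw": 3},
  {"xyz": [0, 0, 1.2], "angular": [0, 0, 0], "claw": 3},
  {"xyz": [0, 0, 0.9], "angular": [0, 0, 0], "claw": 3},
  {"xyz": [0, 0, 0.6], "angular": [0, 0, 0], "claw": 3},
  {"xyz": [0, 0, 0.4], "angular": [0, 0, 0], "claw": 3},
  {"xyz": [0, 0, 0.2], "angular": [0, 0, 0], "claw": 3},
  {"xyz": [0, 0, 0], "angular": [0, 0, 0], "claw": 3},
])

```text
t: 21.15
eef_pos: [0.4132, 0.3089, 0.1056]
ee_rot: [3.141, 0.122, -1.687]
force: [-0.3, 0.6, -3.2]
width: 0.0392
gripper_force: 39.8
```

servo_tool([
  {"xyz": [0, 0, 0.1], "angular": [0, 0, 0], "claw": 3},
  {"xyz": [0, 0, 0.1], "angular": [0, 0, 0], "claw": 3},
  {"xyz": [0, 0, 0], "angular": [0, 0, 0], "claw": 3},
])

```text
t: 21.45
eef_pos: [0.4134, 0.3094, 0.1045]
ee_rot: [-3.141, 0.123, -1.687]
force: [-2.3, -1.2, 3.2]
width: 0.0392
gripper_force: 39.8
```

servo_tool([
  {"xyz": [0, 0, 0], "angular": [0, 0, 0], "claw": 4.4},
  {"xyz": [0, 0, 0], "angular": [0, 0, 0], "claw": 5.2},
  {"xyz": [0, 0, 0], "angular": [0, 0, 0], "claw": 5.2},
  {"xyz": [0, 0, 0], "angular": [0, 0, 0], "claw": 5.2},
  {"xyz": [0, 0, -0.8], "angular": [0, 0, 0], "claw": 5.2},
  {"xyz": [0, 0, -2], "angular": [0, 0, 0], "claw": 5.2},
  {"xyz": [0, 0, -4], "angular": [0, 0, 0], "claw": 5.2},
  {"xyz": [0, 0, -4], "angular": [0, 0, 0], "claw": 5.2},
  {"xyz": [0, 0, -4], "angular": [0, 0, 0], "claw": 5.2},
  {"xyz": [0, 0, 0], "angular": [0, 7, 0], "claw": 5.2},
  {"xyz": [0, 0, 0], "angular": [0, 0, 0], "claw": 5.2},
])

```text
t: 22.55
eef_pos: [0.4119, 0.2923, 0.2527]
ee_rot: [-3.139, -0.0, -1.687]
force: [-0.3, -0.9, -0.8]
width: 0.0519
gripper_force: 0.0
```

```bash
python3 - <<'E'
from h import *
plan((.60,-.352,.255),-61.5)
w=grab('wrist','w8');a=grab('scene','s8')
M=mask(w,'g',(60,80,560,232));print(cv2.boundingRect(M),M.sum())
# predicted roller rest at bin (-.004,.063,.024)
M2=mask(a,'g',(370,90,500,240));print('scene',cv2.boundingRect(M2),M2.sum())
al=np.radians(83.4);c=np.array([.4132,.3080,.092]);x=np.array([np.cos(al),np.sin(al),.12])
print(proj(a,[c,c-.055*x,c+.055*x]),proj(w,[c,c-.055*x,c+.055*x]))
E
```

```text
t 22.55 p [0.4119 0.2923 0.2527] rpy [-1.7986e+02 -2.0000e-02 -9.6640e+01] w 0.0519 F [-0.3 -0.9 -0.8] gf 0.0 q [ 1.01  0.07 -0.35  0.   -1.15 -1.13]
shift cm [ 61.82 -26.13  -0.13] turn deg [ -0.13  -0.07 -35.14]
(310, 192, 25, 40) 526
scene (391, 157, 33, 14) 226
[[406.52331267 165.54564925]
 [391.12248874 169.11451838]
 [421.8235916  162.00133012]] [[321.70982273 206.09458521]
 [321.829992   155.85173772]
 [321.59535546 253.90589285]]
```

Green lies where predicted. Now to the red roller.

servo_tool([
  {"xyz": [2.4, -1, 0], "angular": [0, 0, 0], "claw": 8.7},
  {"xyz": [4.4, -1.87, 0], "angular": [0, 0, 0], "claw": 8.7},
  {"xyz": [4.4, -1.87, 0], "angular": [0, 0, 0], "claw": 8.7},
  {"xyz": [4.4, -1.87, 0], "angular": [0, 0, 0], "claw": 8.7},
  {"xyz": [4.4, -1.87, 0], "angular": [0, 0, 0], "claw": 8.7},
  {"xyz": [4.4, -1.87, 0], "angular": [0, 0, 0], "claw": 8.7},
  {"xyz": [4.4, -1.87, 0], "angular": [0, 0, 0], "claw": 8.7},
  {"xyz": [4.4, -1.87, 0], "angular": [0, 0, 0], "claw": 8.7},
  {"xyz": [4.4, -1.87, 0], "angular": [0, 0, 0], "claw": 8.7},
  {"xyz": [4.4, -1.87, 0], "angular": [0, 0, 0], "claw": 8.7},
  {"xyz": [4.4, -1.87, 0], "angular": [0, 0, 0], "claw": 8.7},
  {"xyz": [4.4, -1.87, 0], "angular": [0, 0, 0], "claw": 8.7},
  {"xyz": [4.4, -1.87, 0], "angular": [0, 0, 0], "claw": 8.7},
  {"xyz": [4.4, -1.87, 0], "angular": [0, 0, 0], "claw": 8.7},
  {"xyz": [2.2, -0.8, 0], "angular": [0, 0, 0], "claw": 8.7},
  {"xyz": [0, 0, 0], "angular": [0, 0, 0], "claw": 8.7},
])

```text
t: 24.25
eef_pos: [0.5978, -0.3563, 0.2483]
ee_rot: [3.14, 0.001, -1.691]
force: [-1.0, -0.4, 0.4]
width: 0.0869
gripper_force: 0.0
```

servo_tool([
  {"xyz": [0, 0, 0], "angular": [0, 0, -7], "claw": 8.7},
  {"xyz": [0, 0, 0], "angular": [0, 0, -7], "claw": 8.7},
  {"xyz": [0, 0, 0], "angular": [0, 0, -7], "claw": 8.7},
  {"xyz": [0, 0, 0], "angular": [0, 0, -7], "claw": 8.7},
  {"xyz": [0, 0, 0], "angular": [0, 0, -7], "claw": 8.7},
  {"xyz": [0, 0, 0], "angular": [0, 0, 0], "claw": 8.7},
  {"xyz": [0, 0, 0], "angular": [0, 0, 0], "claw": 8.7},
])

```text
t: 24.95
eef_pos: [0.5982, -0.3524, 0.2503]
ee_rot: [-3.141, 0.001, -1.08]
force: [-0.7, 0.6, -0.5]
width: 0.0866
gripper_force: 0.0
```

```bash
python3 - <<'E'
from h import *
st();d=grab('wrist','w9')
h=cv2.cvtColor(cv2.GaussianBlur(d['color'],(3,3),0),cv2.COLOR_BGR2HSV)
m=((h[...,0]<10)|(h[...,0]>170))&(h[...,1]>140)&(h[...,2]>25);m=m.astype(np.uint8);m[225:]=0
n,l,s,c=cv2.connectedComponentsWithStats(m)
for k in range(1,n):
    if s[k,4]>100: print(s[k],c[k])
print(proj(d,[[.6016,-.3526,.037]]))
E
```

```text
t 24.95 p [ 0.5982 -0.3524  0.2503] rpy [-1.7997e+02  4.0000e-02 -6.1860e+01] w 0.0866 F [-0.7  0.6 -0.5] gf 0.0 q [-0.25  0.39  0.06 -0.   -1.24  0.74]
[ 334   41   73   27 1848] [369.84794372  53.9469697 ]
[ 303  141   31   84 2393] [317.9193481  181.67195988]
[[318.32047945 182.45234897]]
```

```bash
python3 - <<'E'
from h import *
d=load('w9')
h=cv2.cvtColor(cv2.GaussianBlur(d['color'],(3,3),0),cv2.COLOR_BGR2HSV)
m=((h[...,0]<10)|(h[...,0]>170))&(h[...,1]>140)&(h[...,2]>25);m=m.astype(np.uint8)
M=np.zeros_like(m);M[120:245,290:350]=m[120:245,290:350]
n,l,s,c=cv2.connectedComponentsWithStats(M);k=1+s[1:,4].argmax();print(s[k])
H=cv2.convexHull(cv2.findNonZero((l==k).astype(np.uint8)));I=np.zeros_like(M);cv2.fillConvexPoly(I,H,1)
p,cst=fitcyl(d,I,[.6016,-.3526,np.radians(-62)]);print(p[:2],np.degrees(p[2]),cst)
a=p[2];bx=np.array([-np.sin(a),np.cos(a),0]) # up-slope dir
N=-np.sin(np.radians(10))*bx+np.array([0,0,.985]);T=np.r_[p[:2],.037]+.012*N
X=np.array([np.cos(a),np.sin(a),0]);g=Ro.from_matrix(np.c_[X,np.cross(-N/np.linalg.norm(N),X),-N])
s,r=st();print(T,'turn',np.degrees((r.inv()*g).as_rotvec()),'shift after',100*g.inv().apply(T-s['eef_pos']),bx)
# which side are the pins: sample white board extents either side at mid row
row=d['color'][182,230:410].astype(int);print([tuple(x) for x in row[::8]])
E
```

```text
[ 303  141   31   89 2485]
[ 0.60054854 -0.3500413 ] -61.34944694135678 0.04712736761596259
t 25.0 p [ 0.5983 -0.3526  0.2504] rpy [-1.7997e+02  3.0000e-02 -6.1850e+01] w 0.0871 F [0.4 0.6 0.4] gf 0.0 q [-0.25  0.39  0.06 -0.   -1.24  0.74]
[ 0.59871989 -0.3510404   0.04882   ] turn [ 9.96505793e+00 -9.71233324e-03 -5.04381944e-01] shift after [-0.11925542  3.39115099 19.86909845] [0.87756028 0.47946633 0.        ]
[(np.int64(106), np.int64(157), np.int64(185)), (np.int64(100), np.int64(151), np.int64(179)), (np.int64(109), np.int64(160), np.int64(187)), (np.int64(102), np.int64(153), np.int64(183)), (np.int64(177), np.int64(190), np.int64(199)), (np.int64(171), np.int64(186), np.int64(193)), (np.int64(119), np.int64(133), np.int64(139)), (np.int64(120), np.int64(134), np.int64(140)), (np.int64(117), np.int64(129), np.int64(136)), (np.int64(94), np.int64(105), np.int64(123)), (np.int64(46), np.int64(59), np.int64(105)), (np.int64(38), np.int64(50), np.int64(104)), (np.int64(38), np.int64(52), np.int64(102)), (np.int64(117), np.int64(129), np.int64(137)), (np.int64(76), np.int64(111), np.int64(134)), (np.int64(79), np.int64(114), np.int64(141)), (np.int64(70), np.int64(109), np.int64(131)), (np.int64(72), np.int64(109), np.int64(132)), (np.int64(75), np.int64(108), np.int64(132)), (np.int64(81), np.int64(110), np.int64(129)), (np.int64(114), np.int64(127), np.int64(134)), (np.int64(116), np.int64(129), np.int64(136)), (np.int64(117), np.int64(130), np.int64(136))]
```

servo_tool([
  {"xyz": [0, 0, 0], "angular": [5, 0, -0.5], "claw": 6.4},
  {"xyz": [0, 0, 0], "angular": [5, 0, 0], "claw": 6.4},
  {"xyz": [-0.12, 3.35, 2], "angular": [0, 0, 0], "claw": 6.4},
  {"xyz": [0, 0, 4], "angular": [0, 0, 0], "claw": 6.4},
  {"xyz": [0, 0, 4], "angular": [0, 0, 0], "claw": 6.4},
  {"xyz": [0, 0, 2], "angular": [0, 0, 0], "claw": 6.4},
  {"xyz": [0, 0, 0], "angular": [0, 0, 0], "claw": 6.4},
  {"xyz": [0, 0, 0], "angular": [0, 0, 0], "claw": 6.4},
])

```text
t: 25.8
eef_pos: [0.5876, -0.358, 0.1269]
ee_rot: [-2.967, -0.0, -1.069]
force: [0.1, 1.0, 0.1]
width: 0.0641
gripper_force: 0.0
```

```bash
python3 - <<'E'
from h import *
s,r=st();print('shift',100*r.inv().apply(np.array([.5987,-.3510,.0488])-s['eef_pos']))
E
```

```text
t 25.8 p [ 0.5876 -0.358   0.1269] rpy [-170.     -0.    -61.23] w 0.0641 F [0.1 1.  0.1] gf 0.0 q [-0.34  0.43 -0.11 -0.16 -0.91  0.93]
shift [-0.07702726  0.06749513  7.9146142 ]
```

servo_tool([
  {"xyz": [-0.08, 0.07, 2], "angular": [0, 0, 0], "claw": 6.4},
  {"xyz": [0, 0, 2], "angular": [0, 0, 0], "claw": 6.4},
  {"xyz": [0, 0, 1.8], "angular": [0, 0, 0], "claw": 6.4},
  {"xyz": [0, 0, 1.3], "angular": [0, 0, 0], "claw": 6.4},
  {"xyz": [0, 0, 0.8], "angular": [0, 0, 0], "claw": 6.4},
  {"xyz": [0, 0, 0], "angular": [0, 0, 0], "claw": 6.4},
  {"xyz": [0, 0, 0], "angular": [0, 0, 0], "claw": 3},
  {"xyz": [0, 0, 0], "angular": [0, 0, 0], "claw": 3},
  {"xyz": [0, 0, 0], "angular": [0, 0, 0], "claw": 3},
  {"xyz": [0, 0, 0], "angular": [0, 0, 0], "claw": 3},
  {"xyz": [0, 0, 0], "angular": [0, 0, 0], "claw": 3},
  {"xyz": [0, 0, 0], "angular": [0, 0, 0], "claw": 3},
], force=40)

```text
t: 27.0
eef_pos: [0.5985, -0.3511, 0.0491]
ee_rot: [-2.967, -0.001, -1.068]
force: [-1.7, 0.6, 4.0]
width: 0.0392
gripper_force: 40.0
```

servo_tool([
  {"xyz": [0, 0, -1], "angular": [0, 0, 0], "claw": 3},
  {"xyz": [0, 0, -2], "angular": [0, 0, 0], "claw": 3},
  {"xyz": [0, 0, -4], "angular": [0, 0, 0], "claw": 3},
  {"xyz": [0, 0, -4], "angular": [0, 0, 0], "claw": 3},
  {"xyz": [0, 0, -4], "angular": [0, 0, 0], "claw": 3},
  {"xyz": [0, 0, -4], "angular": [0, 0, 0], "claw": 3},
  {"xyz": [0, 0, -2], "angular": [0, 0, 0], "claw": 3},
  {"xyz": [0, 0, 0], "angular": [-5, 0, 0], "claw": 3},
  {"xyz": [0, 0, 0], "angular": [-5, 0, 0], "claw": 3},
  {"xyz": [0, 0, 0], "angular": [0, 0, 7], "claw": 3},
  {"xyz": [0, 0, 0], "angular": [0, 0, 7], "claw": 3},
  {"xyz": [0, 0, 0], "angular": [0, 0, 7], "claw": 3},
  {"xyz": [0, 0, 0], "angular": [0, 0, 7], "claw": 3},
  {"xyz": [0, 0, 0], "angular": [0, 0, 7.3], "claw": 3},
  {"xyz": [0, 0, 0], "angular": [0, 0, 0], "claw": 3},
])

```text
t: 28.5
eef_pos: [0.566, -0.3681, 0.2549]
ee_rot: [3.141, 0.001, -1.686]
force: [0.5, 0.7, -2.2]
width: 0.0389
gripper_force: 40.0
```

```bash
python3 - <<'E'
from h import *
plan((.534,.295,.255),-96.6)
E
```

```text
t 28.5 p [ 0.566  -0.3681  0.2549] rpy [ 1.7996e+02  5.0000e-02 -9.6600e+01] w 0.0389 F [ 0.5  0.7 -2.2] gf 39.98130977153778 q [-0.29  0.36  0.02 -0.   -1.24  0.17]
shift cm [-6.551e+01  1.080e+01  6.000e-02] turn deg [0.04 0.05 0.  ]
```

servo_tool([
  {"xyz": [-2.5, 0.4, 0], "angular": [0, 0, 0], "claw": 3},
  {"xyz": [-4.2, 0.7, 0], "angular": [0, 0, 0], "claw": 3},
  {"xyz": [-4.2, 0.7, 0], "angular": [0, 0, 0], "claw": 3},
  {"xyz": [-4.2, 0.7, 0], "angular": [0, 0, 0], "claw": 3},
  {"xyz": [-4.2, 0.7, 0], "angular": [0, 0, 0], "claw": 3},
  {"xyz": [-4.2, 0.7, 0], "angular": [0, 0, 0], "claw": 3},
  {"xyz": [-4.2, 0.7, 0], "angular": [0, 0, 0], "claw": 3},
  {"xyz": [-4.2, 0.7, 0], "angular": [0, 0, 0], "claw": 3},
  {"xyz": [-4.2, 0.7, 0], "angular": [0, 0, 0], "claw": 3},
  {"xyz": [-4.2, 0.7, 0], "angular": [0, 0, 0], "claw": 3},
  {"xyz": [-4.2, 0.7, 0], "angular": [0, 0, 0], "claw": 3},
  {"xyz": [-4.2, 0.7, 0], "angular": [0, 0, 0], "claw": 3},
  {"xyz": [-4.2, 0.7, 0], "angular": [0, 0, 0], "claw": 3},
  {"xyz": [-4.2, 0.7, 0], "angular": [0, 0, 0], "claw": 3},
  {"xyz": [-4.2, 0.7, 0], "angular": [0, 0, 0], "claw": 3},
  {"xyz": [-4.0, 0.6, 0], "angular": [0, 0, 0], "claw": 3},
  {"xyz": [0, 0, 0], "angular": [0, -3.5, 0], "claw": 3},
  {"xyz": [0, 0, 0], "angular": [0, -3.5, 0], "claw": 3},
  {"xyz": [0, 0, 0], "angular": [0, 0, 0], "claw": 3},
  {"xyz": [0, 0, 0], "angular": [0, 0, 0], "claw": 3},
])

```text
t: 30.5
eef_pos: [0.5328, 0.292, 0.2557]
ee_rot: [-3.141, 0.121, -1.682]
force: [0.9, 1.3, -3.1]
width: 0.0393
gripper_force: 40.0
```

```bash
python3 - <<'E'
from h import *
place(-.060,.0385,-.004)
E
```

```text
t 30.5 p [0.5328 0.292  0.2557] rpy [-179.96    6.96  -96.39] w 0.0393 F [ 0.9  1.3 -3.1] gf 39.97917830944061 q [ 0.77  0.21 -0.15 -0.08 -1.12 -0.85]
target [0.5355 0.2932 0.1055] turn [-0.01 -0.04  0.21] shift after turn [ 1.69 -0.26 14.92]
```

servo_tool([
  {"xyz": [1.69, -0.26, 0.5], "angular": [0, 0, 0.2], "claw": 3},
  {"xyz": [0, 0, 2.5], "angular": [0, 0, 0], "claw": 3},
  {"xyz": [0, 0, 2.5], "angular": [0, 0, 0], "claw": 3},
  {"xyz": [0, 0, 2.5], "angular": [0, 0, 0], "claw": 3},
  {"xyz": [0, 0, 2], "angular": [0, 0, 0], "claw": 3},
  {"xyz": [0, 0, 0], "angular": [0, 0, 0], "claw": 3},
  {"xyz": [0, 0, 0], "angular": [0, 0, 0], "claw": 3},
])

```text
t: 31.2
eef_pos: [0.535, 0.2873, 0.154]
ee_rot: [3.141, 0.121, -1.687]
force: [0.9, -0.2, -1.8]
width: 0.0389
gripper_force: 40.0
```

```bash
python3 - <<'E'
from h import *
place(-.060,.0385,-.004)
E
```

```text
t 31.2 p [0.535  0.2873 0.154 ] rpy [179.97   6.93 -96.64] w 0.0389 F [ 0.9 -0.2 -1.8] gf 39.97946798801422 q [ 0.77  0.29 -0.28 -0.1  -0.91 -0.82]
target [0.5355 0.2932 0.1055] turn [ 0.02 -0.07 -0.04] shift after turn [0.01 0.02 4.88]
```

servo_tool([
  {"xyz": [0, 0, 1.3], "angular": [0, 0, 0], "claw": 3},
  {"xyz": [0, 0, 1.3], "angular": [0, 0, 0], "claw": 3},
  {"xyz": [0, 0, 1.0], "angular": [0, 0, 0], "claw": 3},
  {"xyz": [0, 0, 0.6], "angular": [0, 0, 0], "claw": 3},
  {"xyz": [0, 0, 0.4], "angular": [0, 0, 0], "claw": 3},
  {"xyz": [0, 0, 0.2], "angular": [0, 0, 0], "claw": 3},
  {"xyz": [0, 0, 0.1], "angular": [0, 0, 0], "claw": 3},
  {"xyz": [0, 0, 0], "angular": [0, 0, 0], "claw": 3},
])

```text
t: 32.0
eef_pos: [0.5357, 0.2938, 0.1056]
ee_rot: [-3.142, 0.123, -1.687]
force: [-1.0, -0.4, -3.2]
width: 0.039
gripper_force: 40.0
```

servo_tool([
  {"xyz": [0, 0, 0.1], "angular": [0, 0, 0], "claw": 3},
  {"xyz": [0, 0, 0], "angular": [0, 0, 0], "claw": 3},
])

```text
t: 32.2
eef_pos: [0.5357, 0.2939, 0.1046]
ee_rot: [-3.141, 0.123, -1.687]
force: [0.6, -0.3, -2.4]
width: 0.0394
gripper_force: 40.0
```

servo_tool([
  {"xyz": [0, 0, 0.1], "angular": [0, 0, 0], "claw": 3},
  {"xyz": [0, 0, 0], "angular": [0, 0, 0], "claw": 3},
  {"xyz": [0, 0, 0], "angular": [0, 0, 0], "claw": 4.4},
  {"xyz": [0, 0, 0], "angular": [0, 0, 0], "claw": 5.2},
  {"xyz": [0, 0, 0], "angular": [0, 0, 0], "claw": 5.2},
  {"xyz": [0, 0, 0], "angular": [0, 0, 0], "claw": 5.2},
  {"xyz": [0, 0, -0.8], "angular": [0, 0, 0], "claw": 5.2},
  {"xyz": [0, 0, -2], "angular": [0, 0, 0], "claw": 5.2},
  {"xyz": [0, 0, -4], "angular": [0, 0, 0], "claw": 5.2},
  {"xyz": [0, 0, -4], "angular": [0, 0, 0], "claw": 5.2},
  {"xyz": [0, 0, -4], "angular": [0, 0, 0], "claw": 5.2},
  {"xyz": [4, 0, -2], "angular": [0, 7, 0], "claw": 5.2},
  {"xyz": [4, 0, 0], "angular": [0, 0, 0], "claw": 5.2},
  {"xyz": [4, 0, 0], "angular": [0, 0, 0], "claw": 5.2},
  {"xyz": [4, 0, 0], "angular": [0, 0, 0], "claw": 5.2},
  {"xyz": [0, 0, 0], "angular": [0, 0, 0], "claw": 5.2},
  {"xyz": [0, 0, 0], "angular": [0, 0, 0], "claw": 5.2},
])

```text
t: 33.9
eef_pos: [0.5147, 0.1141, 0.2662]
ee_rot: [-3.141, 0.001, -1.689]
force: [-0.1, 1.1, -0.1]
width: 0.0516
gripper_force: 0.0
```

```bash
python3 - <<'E'
from h import *
st();a=grab('scene','s10');b=grab('top','t10')
al=np.radians(83.4);x=np.array([np.cos(al),np.sin(al),.12]);u=np.array([-np.sin(al),np.cos(al),0])
c0=np.array([.4132,.3080,.092]);c1=np.array([.5355,.2935,.092])
for n,d in(('scene',a),('top',b)):
  for col,c in(('g',c0),('r',c1)):
    h=cv2.cvtColor(d['color'],cv2.COLOR_BGR2HSV)
    m=cv2.inRange(h,(45,50,15),(95,255,255)) if col=='g' else (((h[...,0]<10)|(h[...,0]>170))&(h[...,1]>120)&(h[...,2]>25)).astype(np.uint8)
    p=proj(d,[c,c-.055*x,c+.055*x]);q=p[0].astype(int);M=np.zeros_like(m);M[q[1]-30:q[1]+30,q[0]-30:q[0]+30]=m[q[1]-30:q[1]+30,q[0]-30:q[0]+30]
    k,l,s,cc=cv2.connectedComponentsWithStats(M)
    if k>1:
        j=1+s[1:,4].argmax();print(n,col,s[j],cc[j].round(1),'pred',p.round(0).tolist())
# bystander check: image difference in unchanged regions
for f0,d,n in(('s0',a,'scene'),('t0',b,'top')):
    i0=load(f0)
    for nm,X in(('film',[.438,-.179,.1]),('tape',[.602,-.17,.04]),('carton',[.742,.117,.05])):
        q=proj(d,[X])[0].astype(int);s=np.s_[q[1]-18:q[1]+18,q[0]-18:q[0]+18];print(n,nm,np.abs(i0['color'][s].astype(int)-d['color'][s]).mean().round(1),end=' | ')
E
```

```text
t 33.9 p [0.5147 0.1141 0.2662] rpy [-1.7994e+02  6.0000e-02 -9.6780e+01] w 0.0516 F [-0.1  1.1 -0.1] gf 0.0 q [ 0.59  0.1  -0.29 -0.   -1.18 -0.71]
scene g [391 157  33  14 239] [406.3 163.1] pred [[407.0, 166.0], [391.0, 169.0], [422.0, 162.0]]
scene r [404 178  36  18 357] [421.7 186.7] pred [[420.0, 188.0], [404.0, 192.0], [437.0, 184.0]]
top g [183 233  34  16 306] [201.2 240.8] pred [[199.0, 241.0], [218.0, 244.0], [180.0, 239.0]]
top r [188 193  36  15 338] [207.6 200.3] pred [[206.0, 200.0], [225.0, 202.0], [187.0, 197.0]]
scene film 2.5 | scene tape 2.0 | scene carton 2.4 | top film 19.2 | top tape 16.7 | top carton 18.4 |
```

```bash
python3 -c "
from station import order
print(order.job_done())"
```

```text
the job is handed in; nothing more can be done
None
```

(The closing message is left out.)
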